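# Set the length stop of a bench jig to a sample block

### The arm

A 6-joint arm with a two-finger parallel gripper is mounted at the origin on a cart in front of the work surface, level with it; the furniture and walls round the work are solid. World frame = base frame: x ahead of the robot, y to its left, z up, the work surface at z = 0. Lengths are in mm, angles in rad, forces in N, time in s.
With the tool pointing down it reaches from about 350 to 975 mm from the base axis. Payload 7.1 kg.
Tool frame: the origin (TCP) lies on the mounting face of the last link; the fingertips stand 182 mm ahead of it and the grasp point (between the pads) lies 163 mm ahead of it (ctrl.tip_reach is the distance from the TCP to the fingertips, in mm); z points along the fingers, y is the direction in which the jaws open and shut (so a half turn about z gives the same grasp; the last joint's range is limited). The gripper opens to 88 mm and grips with 3 to 60 N. Pads are 20 mm wide; open, the fingers measure 115 mm over their backs; the gripper's body (75 mm by 178 mm) begins 61 mm behind the grasp point.
Start: joints at [-1.268, 0.423, 1.63, -0, 1.089, -0.019], TCP at [197.689, -592.896, 404.675] pointing down, gripper open.
Joint ranges: [-3, 3], [-0.9, 2.11], [0.09, 2.58], [-1.31, 4.45], [0.11, 2.69], [-2.54, 2.54]. Speed limits (rad/s): [2.39, 2.39, 3.01, 3.14, 3.14, 3.14].

### API

Orientations are given as a rotation vector (axis times angle).
In Python, from workcell import ctrl gives the robot as it stands.
- The arm moves only by the tool jog_arm, never from a script. Its argument "steps" is a list that holds one entry, the list of rows, each a list of 7 numbers: the shift along the tool's x, y, z in m, then the turn, a rotation vector about the tool's x, y, z in degrees, then the gripper's target within -1 to 1 (shut at 1, half-way at 0, fully open at -1). A call has 1 to 20 rows; each row shifts and turns the commanded pose from where the row before left it, along the tool's axes as they then stand; what a row does not reach is not made up. A row lasts 1/12 s, in which the tool goes at most 41.7 mm and 7.16 degrees, less where a joint would pass 70% of its speed; a pose out of reach is approached as far as the arm can. A call is refused whole if a number of a shift passes 0.0417 or a number of a turn 7.16, either way. A call with a gripper value outside its range is refused whole. The fingers move at their own pace and stop on an object; the grip force is fixed at half the most. Time passes only in rows, so rows that do not move let the fingers close. It gives the time, the measured TCP pose, the force and the opening at its end, in the units of the state.
- ctrl.get_obs(): the state, without advancing time (a new reading comes with each control period).
- ctrl.get_image(name): name is "side" or "top" or "wrist"; returns the picture (400x640x3 uint8, red, green, blue); there is no depth.
- ctrl.camera_info(name): a dict with "fx", "fy", "cx", "cy" (pixels), "dist" ([k1, k2, p1, p2, k3] as OpenCV has them; the pictures are not rectified), "origin" and "attitude" of the camera in the world; the wrist camera has in their place "T_tool_cam" (4x4, takes a point from camera to tool coordinates, whose origin is the TCP and whose axes are the flange's). Camera axes: x right, y down, z forward; pixel columns grow to the right and rows downward; lengths in mm; the calibration is good to about 2 mm. A picture is of the moment at which its call begins: read the wrist's pose just before it. camera_info takes no time and is no camera call.
- ctrl.close_job(): hands the job in, once; it reports no verdict.
Trained networks look in the newest picture that a camera, given by its name, has taken for a name from the list of things; names that differ only in an ending like _2 or _b are one class to them, and where a whole thing is asked for, a point or a joint stands for the part that bears it (a point fixed in the world has none). Each returns a list of dicts, best first, with "p" (0 to 1); they miss things now and then, are a little off and sometimes report something else, mostly with a low value. They report only what shows in the picture. A call takes as long as a camera call. They do not tell look-alikes from the thing itself.
- ctrl.look_for(thing, camera): "bbox" ([left, top, right, bottom] in pixels, round what is visible of it).
- ctrl.trace(thing, camera): "pixels" (400x640 bool, what is visible of it) and "bbox" ([left, top, right, bottom] in pixels, round what is visible of it).
- ctrl.landmark_of(thing, camera): "uv" ([column, row] in pixels: a listed point, or the origin of a listed thing).
The state is a dict: "t": time; "qpos": joint angles; "qvel": joint speeds; "joint_torque": joint torques, N m; "ee_pos": TCP position; "orientation": TCP orientation; "ft_force": force on the tool from outside, world axes, zero at the start; "moment": the same for the moment, N m; "width": finger opening in mm.
Only numpy, scipy, OpenCV 4.12 (cv2) and the standard library are available. Lean on these libraries where they do the work, as an engineer would, in place of code of your own. Each camera call takes 0.05 s, during which the arm holds its last target.

### The job

Set the jig's length stop to the sample block: loosen the T-handled clamp screw, slide the stop collar along the rod until its plate just touches the end of the block, which must stay lying against the end fence, and then turn the screw tight again. Do not force the collar along while it is still clamped, touch the block gently rather than ramming it, and leave the tape roll and the pliers alone.

Things in the scene. Friction and masses are not known exactly. Their poses are not given: they have to be found in the camera images.
- length_jig: Fixed jig: plywood base 150x280x16 mm; origin on the table under it, x across, y along its steel rod (diameter 20, axis at x=-35, z=62 mm) between posts 80 mm tall, inner faces y=-119 and +119. Wooden end fence: face at y=+105, x=8 to 64, top z=52. A low strip (top z=28) runs along the back from x=57 mm.
- stop_collar: Dark steel collar (diameter 42, 28 mm long) on the rod, with an arm to the stop plate; origin on the rod's axis, mid-collar; axes as the jig's. Slides along jig y only, origin from y=-95 to +55 mm in the jig; the block and fence are on its +y side. Clamped it holds against about 15 N; loose it slides with about 1.5 N.
- clamp_screw (a joint): Angle of the T-handled screw in the collar, rad: 0 = fully tight (bar in line with the rod), grows anticlockwise seen from the bar, to the stop at 1.4 (bar nearly across the rod). Clamps below about 0.7, collar free above 0.85; stays where left; turns with 0.2 to 0.4 N m. Its axis leans 35 degrees from vertical towards jig -x.
- bar_centre (a point): Centre of the screw's steel T-bar, on the screw axis, 62 mm out from the rod's axis. Bar: 66 mm long, 11 thick, 16 high along the screw axis; neck under it 12 mm in diameter (flange 18); the collar begins 37 mm below this centre. Site z = outward screw axis, y along the bar, x across its thickness. It travels with the collar, so the bar may be held to slide it.
- stop_face (a point): Point on the working face of the collar's stop plate; the face looks to jig +y and meets the block's near end. Plate 34 mm wide, 10 thick, from z=24 to 70 mm in the jig; its face lies 5 mm to +y of the collar's origin and the bar's centre. Axes as the jig's.
- sample_block: Loose block of planed pale lime wood, 38x62x36 mm, about 80 g, 62 mm along its y (jig y), flat on the jig's base; its +y end is at the fence (at most 1.5 mm off at the start). Origin at the centre of its underside; its near end is 31 mm to -y of it.
- tape_roll: Bystander: roll of masking tape lying flat, diameter 82, height 18 mm; origin at the centre of its underside.
- pliers: Bystander: long-nose pliers with red handles lying flat, 43 x 151 x 13 mm, along their y; origin at the centre of the underside.
Things that resemble listed ones, but are neither listed nor needed, are in the scene too. What is meant by the sample_block is not pink, purple or turquoise, and is the smaller of those in its own colour.

How it is judged:
By the outcome, as a careful person would: the job done as asked, in the order asked, and still so for the second after the job is handed in, with the robot touching nothing.
It also fails if it takes over 43 s, if anything falls off the work surface, if the arm or the gripper's body presses on something with over 40 N, if the wrist force passes 120 N, or if a joint passes its speed limit or range.

## Working session

There is one attempt and no reset: what is moved stays moved. The work goes in short steps, Python scripts to look and compute and a tool call to move; the robot and the scene stay as the last step left them, time stands still between calls to the robot, and variables do not carry over. Pictures are saved under pics/ and viewed, and the job is handed in when it is done.

Besides the shell and the picture viewer there is one more tool, called as name(argument=value, ...), one argument or row to a line, values as JSON. jog_arm: Moves the arm, as the interface text tells. Its arguments: {"type":"object","properties":{"steps":{"type":"array"}},"required":["steps"]}

```bash
ls; mkdir -p pics
python3 - <<'E'
from workcell import ctrl
import cv2
print(ctrl.get_obs())
for n in ["side","top","wrist"]:
    im=ctrl.get_image(n); cv2.imwrite(f"pics/a_{n}.png",im[:,:,::-1]); print(n,ctrl.camera_info(n))
    for th in ["length_jig","stop_collar","bar_centre","stop_face","sample_block"]:
        try:
            print(th,[(round(d['p'],2),[round(float(v)) for v in d['uv']]) for d in ctrl.landmark_of(th,n)][:4])
        except Exception as e: print(th,e)
print(ctrl.get_obs()['t'])
E
```

```text
pics
{'t': 0.0, 'qpos': array([-1.26802924e+00,  4.23894623e-01,  1.63069475e+00, -4.79222592e-06,
        1.08859235e+00, -1.90303714e-02]), 'qvel': array([-5.78435481e-04,  3.23809035e-04, -3.53112475e-04, -1.42982744e-03,
        1.90751288e-03, -5.09378380e-05]), 'joint_torque': array([-2.25315939e-04, -5.44626045e+01, -2.73662800e+01,  6.44248375e-02,
        2.27520405e-02, -1.41087335e-04]), 'ee_pos': array([ 197.5937856 , -592.65250715,  403.86602415]), 'orientation': array([-3.09946213e+00, -5.03051603e-01,  3.59352065e-04]), 'ft_force': array([-0.22588304,  0.39083349,  1.02170316]), 'moment': array([-0.00767002, -0.03557832, -0.04483315]), 'width': 87.7096797121042}
side {'fx': 434.9526437226467, 'fy': 434.9526437226467, 'cx': 314.0787438304279, 'cy': 197.2031966076267, 'dist': array([-0.1194783,  0.       ,  0.       ,  0.       ,  0.       ]), 'origin': array([ 488.49428349, 1276.79165827,  622.21995066]), 'attitude': array([-0.10115978,  2.63380316, -1.68454411])}
length_jig [(0.86, [309, 211])]
stop_collar [(0.71, [310, 195])]
bar_centre [(0.22, [390, 266])]
stop_face 
[... 563 characters left out ...]
k [(0.84, [294, 210]), (0.73, [208, 234]), (0.72, [426, 183]), (0.64, [372, 177])]
wrist {'fx': 349.99795732380943, 'fy': 349.99795732380943, 'cx': 324.1467904148306, 'cy': 197.3755879696244, 'dist': array([0.01640052, 0.        , 0.        , 0.        , 0.        ]), 'T_tool_cam': array([[ 8.27466508e-04, -9.67248018e-01, -2.53831807e-01,
         6.97273203e+01],
       [ 9.99999655e-01,  8.17479695e-04,  1.44822699e-04,
         3.65550488e-02],
       [ 6.74228794e-05, -2.53831839e-01,  9.67248362e-01,
         2.08954286e+01],
       [ 0.00000000e+00,  0.00000000e+00,  0.00000000e+00,
         1.00000000e+00]])}
length_jig []
stop_collar []
bar_centre []
stop_face []
sample_block []
0.9
```

View pics/a_side.png

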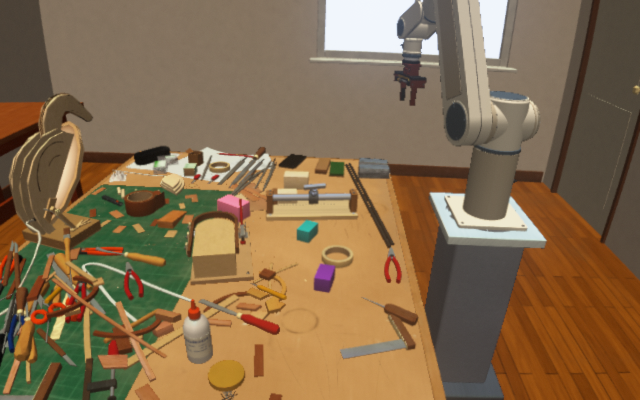

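View pics/a_top.png

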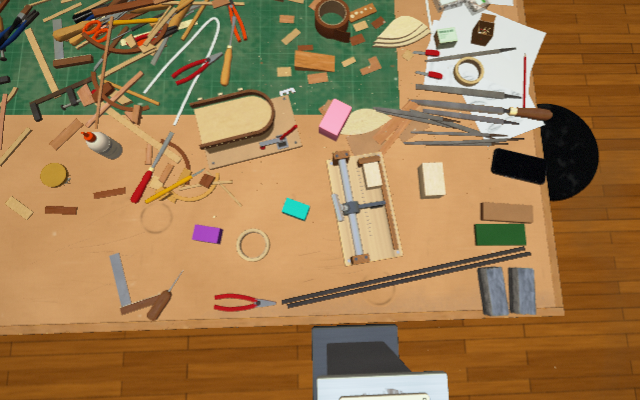

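The top view shows the jig around (365,208), its fence end up, with the block at (372,175). The collar is near (350,208). I'll zoom in to fit its pose.

Run:
```python
import cv2
a=cv2.imread("pics/a_top.png")[140:275,310:420]; cv2.imwrite("pics/b_top.png",cv2.resize(a,None,fx=4.4,fy=4.4,interpolation=cv2.INTER_CUBIC))
a=cv2.imread("pics/a_side.png")[160:230,255:365]; cv2.imwrite("pics/b_side.png",cv2.resize(a,None,fx=7,fy=7,interpolation=cv2.INTER_CUBIC))
```

```text
(no output)
```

View pics/b_top.png

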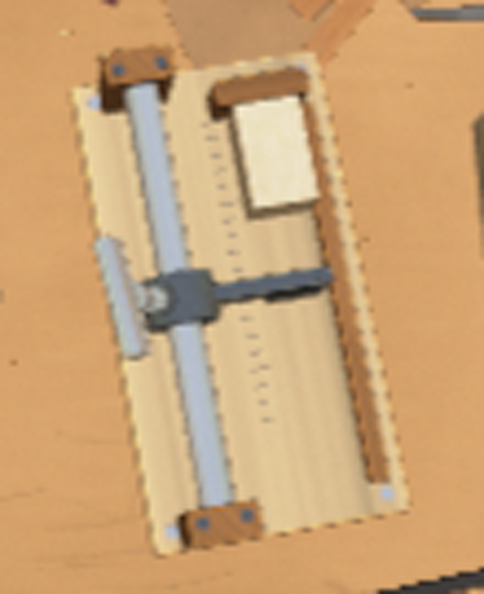

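View pics/b_side.png

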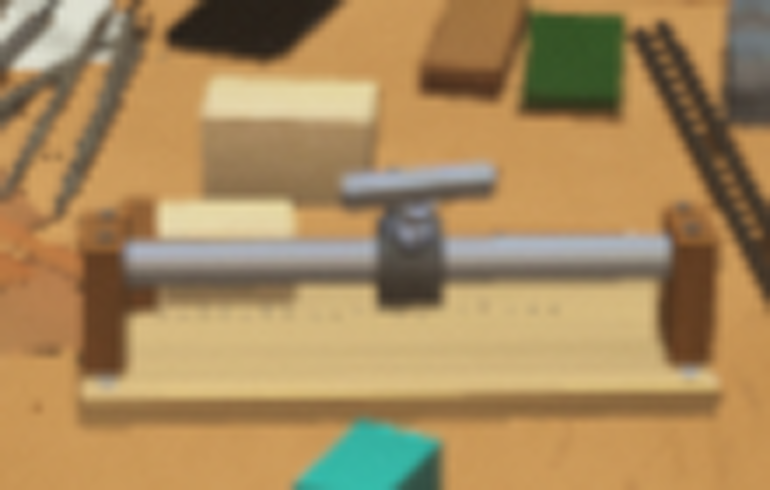

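```bash
cat > h.py <<'E'
import numpy as np, cv2
from scipy.spatial.transform import Rotation as R
from scipy.optimize import least_squares
from workcell import ctrl
def proj(P,n,tool=None):
    P=np.atleast_2d(P).astype(float); c=ctrl.camera_info(n)
    K=np.array([[c['fx'],0,c['cx']],[0,c['fy'],c['cy']],[0,0,1.]])
    if 'origin' in c: Rc=R.from_rotvec(c['attitude']).as_matrix(); o=np.array(c['origin'])
    else:
        T=np.eye(4);T[:3,:3]=R.from_rotvec(tool[1]).as_matrix();T[:3,3]=tool[0]
        M=T@c['T_tool_cam'];Rc=M[:3,:3];o=M[:3,3]
    return cv2.projectPoints(P,cv2.Rodrigues(Rc.T)[0],-Rc.T@o,K,np.array(c['dist']))[0][:,0]
def jig2w(p,P):
    P=np.atleast_2d(P).astype(float); c,s=np.cos(p[2]),np.sin(p[2])
    return np.c_[p[0]+c*P[:,0]-s*P[:,1],p[1]+s*P[:,0]+c*P[:,1],P[:,2]]
ax=np.array([-np.sin(np.radians(35)),0,np.cos(np.radians(35))])
def barpts(y,th):
    c=np.array([-35,y,62])+62*ax
    # th=0 along y, anticlockwise about ax
    d=R.from_rotvec(ax*th).apply([0,1,0]); return c,d
E
python3 - <<'E'
from h import *
t=lambda a,b:(np.array([a,b])+.5)/4.4-.5+[310,140]
s=lambda a,b:(np.array([a,b])+.5)/7-.5+[255,160]
top=[((-75,140,16),t(75,88)),((75,140,16),t(318,55)),((-75,-140,16),t(158,553)),((75,-140,16),t(408,508))]
sd=[((-75,140,16),s(80,393)),((-75,-140,16),s(718,378))]
def res(p):
    p=[p[0],p[1],p[2]]
    a=proj(jig2w(p,[k for k,_ in top]),'top')-[v for _,v in top]
    b=proj(jig2w(p,[k for k,_ in sd]),'side')-[v for _,v in sd]
    return np.r_[a.ravel(),b.ravel()]
r=least_squares(res,[420,60,-np.pi/2]); print(r.x,r.fun.round(1))
p=r.x
np.save('p.npy',p)
def rb(q):
    c,d=barpts(q[0],q[1])
    w=jig2w(p,[c-33*d,c+33*d])
    return np.r_[(proj(w,'top')-[t(137,350),t(106,245)]).ravel(),(proj(w,'side')-[s(487,178),s(348,188)]).ravel()]
for th in(0,.5,-.3):
    q=least_squares(rb,[0,th]);print(q.x,q.cost,q.fun.round(1))
# block near end
print(proj(jig2w(p,[[17,43,52],[55,43,52],[17,105,52]]),'top'), t(250,213),t(318,200),t(233,105))
print(jig2w(p,[barpts(q.x[0],0)[0],[0,1,0],[0,0,0]]))
E
```

```text
[564.92669235  26.73839762  -1.43008145] [-0.2 -0.2  0.2 -1.3 -0.4  0.8  1.1  0.8 -0.5  0.4 -0.1  1.2]
[-4.76411657  0.11677405] 12.207137215452267 [ 3.2  1.3  2.5 -1.7  0.6 -0.6 -1.5  0.4]
[-4.76412596  0.11677701] 12.207137214256873 [ 3.2  1.3  2.5 -1.7  0.6 -0.6 -1.5  0.4]
[-4.76411977  0.11677861] 12.207137215198674 [ 3.2  1.3  2.5 -1.7  0.6 -0.6 -1.5  0.4]
[[369.51805639 186.64292123]
 [384.30700582 184.26619952]
 [364.9459881  163.02563284]] [366.43181818 188.02272727] [381.88636364 185.06818182] [362.56818182 163.47727273]
[[550.3133093   95.93453112 112.78742675]
 [565.91680834  26.87864859   0.        ]
 [564.92669235  26.73839762   0.        ]]
```

```bash
cat >> h.py <<'E'
def cur():
    o=ctrl.get_obs(); T=np.eye(4);T[:3,:3]=R.from_rotvec(o['orientation']).as_matrix();T[:3,3]=o['ee_pos'];return T,o
def target(p,y,th,off):
    """tool pose grasping bar at collar y, angle th, grasp point off mm outward along axis"""
    c,d=barpts(y,th); Rj=R.from_euler('z',p[2]).as_matrix()
    z=-Rj@ax; x=Rj@d; yv=np.cross(z,x)
    # want tool y ~ +jig x
    if yv@(Rj@np.array([1,0,0]))<-1e-9 and abs(th)<.8: x=-x;yv=-yv
    T=np.eye(4);T[:3,:3]=np.c_[x,yv,z];T[:3,3]=jig2w(p,c)[0]+Rj@ax*(163+off);return T
def rows(Tt,n,T=None):
    from scipy.linalg import logm,expm
    if T is None:T=cur()[0]
    D=np.linalg.inv(T)@Tt; E=np.real(expm(np.real(logm(D))/n))
    return np.r_[E[:3,3]/1000,R.from_matrix(E[:3,:3]).as_rotvec(degrees=True)].round(5)
E
python3 - <<'E'
from h import *
p=np.load('p.npy');T,o=cur();print(T.round(2))
Tt=target(p,-4.8,0.1,100);print(Tt.round(2)); r=rows(Tt,26);print(r)
from scipy.linalg import expm
S=np.eye(4);S[:3,:3]=R.from_rotvec(r[3:],degrees=True).as_matrix();S[:3,3]=r[:3]*1000
A=T.copy()
for i in range(26):
    A=A@S
    if i%4==3: print(A[:3,3].round(), (A[:3,3]+A[:3,2]*182).round())
E
```

```text
[[ 9.5000e-01  3.2000e-01 -0.0000e+00  1.9770e+02]
 [ 3.2000e-01 -9.5000e-01  0.0000e+00 -5.9288e+02]
 [-0.0000e+00 -0.0000e+00 -1.0000e+00  4.0468e+02]
 [ 0.0000e+00  0.0000e+00  0.0000e+00  1.0000e+00]]
[[ 9.7000e-01  2.1000e-01  8.0000e-02  5.2912e+02]
 [ 2.2000e-01 -7.9000e-01 -5.7000e-01  2.4529e+02]
 [-6.0000e-02  5.7000e-01 -8.2000e-01  3.2822e+02]
 [ 0.0000e+00  0.0000e+00  0.0000e+00  1.0000e+00]]
[ 0.02127 -0.02743 -0.00586 -1.33331 -0.18857  0.17317]
[ 244. -461.  424.] [ 247. -478.  243.]
[ 292. -329.  432.] [ 298. -363.  253.]
[ 341. -197.  428.] [ 350. -247.  253.]
[393. -67. 413.] [ 403. -133.  244.]
[446.  61. 387.] [458. -21. 225.]
[501. 185. 351.] [515.  89. 197.]
```

jog_arm(
  steps=[
    [[0.0213,-0.0274,-0.0059,-1.333,-0.189,0.173,-1],[0.0213,-0.0274,-0.0059,-1.333,-0.189,0.173,-1],[0.0213,-0.0274,-0.0059,-1.333,-0.189,0.173,-1],[0.0213,-0.0274,-0.0059,-1.333,-0.189,0.173,-1],[0.0213,-0.0274,-0.0059,-1.333,-0.189,0.173,-1],[0.0213,-0.0274,-0.0059,-1.333,-0.189,0.173,-1],[0.0213,-0.0274,-0.0059,-1.333,-0.189,0.173,-1],[0.0213,-0.0274,-0.0059,-1.333,-0.189,0.173,-1],[0.0213,-0.0274,-0.0059,-1.333,-0.189,0.173,-1],[0.0213,-0.0274,-0.0059,-1.333,-0.189,0.173,-1],[0.0213,-0.0274,-0.0059,-1.333,-0.189,0.173,-1],[0.0213,-0.0274,-0.0059,-1.333,-0.189,0.173,-1],[0.0213,-0.0274,-0.0059,-1.333,-0.189,0.173,-1],[0.0213,-0.0274,-0.0059,-1.333,-0.189,0.173,-1],[0.0213,-0.0274,-0.0059,-1.333,-0.189,0.173,-1],[0.0213,-0.0274,-0.0059,-1.333,-0.189,0.173,-1],[0.0213,-0.0274,-0.0059,-1.333,-0.189,0.173,-1],[0.0213,-0.0274,-0.0059,-1.333,-0.189,0.173,-1],[0.0213,-0.0274,-0.0059,-1.333,-0.189,0.173,-1],[0.0213,-0.0274,-0.0059,-1.333,-0.189,0.173,-1]],
  ],
)

```text
t: 2.57
ee_pos: [446.7, 62.4, 388.2]
orientation: [2.648, 0.347, 0.015]
ft_force: [-0.4, -0.4, -1.1]
width: 87.9
```

Run:
```python
from h import *
p=np.load('p.npy');T,o=cur();print(T[:3,3].round(),o['qpos'].round(2),o['t'],o['ft_force'])
for n in (7,10): print(rows(target(p,-4.8,.1,100),n))
```

```text
[447.  62. 388.] [ 0.24  0.22  2.02 -0.56  1.02  1.87] 2.5667 [-0.35065684 -0.41760527 -1.11699664]
[ 0.01803 -0.0234  -0.00483 -1.13185 -0.17153  0.14614]
[ 0.01261 -0.01638 -0.00344 -0.7923  -0.12007  0.1023 ]
```

jog_arm(
  steps=[
    [[0.018,-0.0234,-0.0048,-1.13,-0.17,0.146,-1],[0.018,-0.0234,-0.0048,-1.13,-0.17,0.146,-1],[0.018,-0.0234,-0.0048,-1.13,-0.17,0.146,-1],[0.018,-0.0234,-0.0048,-1.13,-0.17,0.146,-1],[0.018,-0.0234,-0.0048,-1.13,-0.17,0.146,-1],[0.018,-0.0234,-0.0048,-1.13,-0.17,0.146,-1],[0.018,-0.0234,-0.0048,-1.13,-0.17,0.146,-1],[0,0,0,0,0,0,-1],[0,0,0,0,0,0,-1]],
  ],
)

```text
t: 3.32
ee_pos: [528.6, 244.3, 327.2]
orientation: [2.513, 0.307, 0.014]
ft_force: [-0.4, -0.3, -0.4]
width: 87.5
```

Run:
```python
from h import *
p=np.load('p.npy');T,o=cur();print(T[:3,3].round(),o['qpos'].round(2),o['t'])
im=ctrl.get_image('wrist');cv2.imwrite('pics/c_w.png',im[:,:,::-1])
tool=(o['ee_pos'],o['orientation'])
c,d=barpts(-4.8,.1)
print('pred',proj(jig2w(p,[c-33*d,c,c+33*d]),'wrist',tool).round(1))
for th in ["bar_centre","stop_face","sample_block","stop_collar"]:
    print(th,[(round(d['p'],2),d['uv']) for d in ctrl.landmark_of(th,'wrist')][:3])
for th in ["bar_centre"]:
    print([(x['p'],x['bbox']) for x in ctrl.trace(th,'wrist')][:2])
```

```text
[529. 244. 327.] [ 0.53  0.52  1.73 -0.6   1.21  2.17] 3.3167
pred [[325.  248.1]
 [325.2 205.1]
 [325.4 159.3]]
bar_centre [(0.85, [319.2, 204.1])]
stop_face [(0.67, [366.1, 178.9])]
sample_block [(0.97, [432.5, 137.5]), (0.92, [355.7, 98.1]), (0.91, [133.7, 138.5])]
stop_collar [(0.62, [320.8, 181.9])]
[(0.82, [306.4, 157.8, 329.7, 253.9])]
```

View pics/c_w.png

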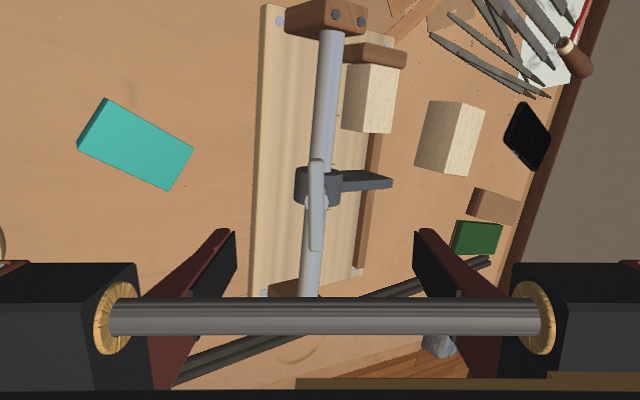

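Run:
```python
import cv2
a=cv2.imread("pics/c_w.png")
cv2.imwrite("pics/d1.png",cv2.resize(a[0:150,245:420],None,fx=4,fy=4,interpolation=cv2.INTER_CUBIC))
cv2.imwrite("pics/d2.png",cv2.resize(a[150:300,245:420],None,fx=4,fy=4,interpolation=cv2.INTER_CUBIC))
```

```text
(no output)
```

View pics/d1.png

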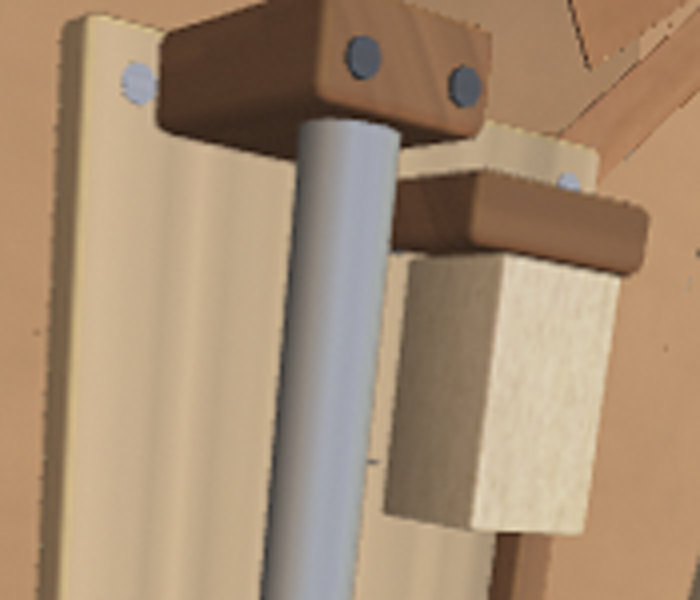

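View pics/d2.png

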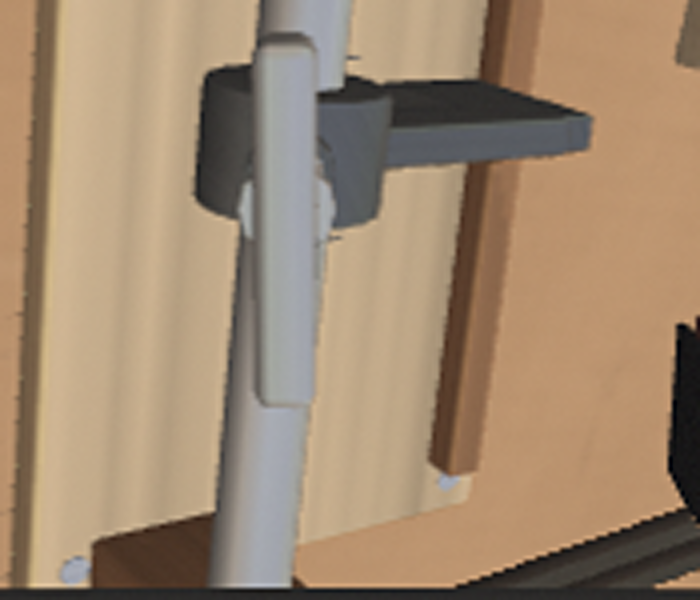

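Run:
```python
from h import *
p0=np.load('p.npy');T,o=cur();tool=(o['ee_pos'],o['orientation'])
u1=lambda a,b:(np.array([a,b])+.5)/4-.5+[245,0]
u2=lambda a,b:u1(a,b)+[0,150]
t=lambda a,b:(np.array([a,b])+.5)/4.4-.5+[310,140]
s=lambda a,b:(np.array([a,b])+.5)/7-.5+[255,160]
J=[((-75,140,16),u1(87,15)),((75,140,16),u1(598,150)),((75,-140,16),u2(470,500))]
top=[((-75,140,16),t(75,88)),((75,140,16),t(318,55)),((-75,-140,16),t(158,553)),((75,-140,16),t(408,508))]
def f(q):
    p=q[:3];c,d=barpts(q[3],q[4]);bx,by=q[5:7]
    w=lambda L:proj(jig2w(p,L),'wrist',tool)
    a=(w([k for k,_ in J])-[v for _,v in J]).ravel()
    b=(w([c+8*ax+33*d,c+8*ax-33*d])-[u2(287,45),u2(287,390)]).ravel()
    # rod axis
    L=w([[-35,119,62],[-35,-60,62],[-35,-119,62]])
    def dl(pt,A,B): n=np.array([-(B-A)[1],(B-A)[0]]);return (pt-A)@n/np.linalg.norm(n)
    r=[dl(u1(350,122),L[0],L[1]),dl(u2(253,585),L[1],L[2]),L[0][1]-u1(350,122)[1]]
    bl=(w([[bx-19,by+31,52],[bx+19,by+31,52],[bx-19,by-31,52],[bx+19,by-31,52],[bx-19,by-31,16]])-[u1(503,255),u1(618,275),u1(475,530),u1(580,533),u1(385,513)]).ravel()
    tp=(proj(jig2w(p,[k for k,_ in top]),'top')-[v for _,v in top]).ravel()*.3
    # plate: right end at top: front (y=+5) and rear edges
    return np.r_[a,b,r,bl,tp]
q=least_squares(f,[*p0,-4.8,.1,36,74],loss='soft_l1');print(q.x.round(3));print(f(q.x).round(1))
np.save('q.npy',q.x)
p=q.x[:3]
print(proj(jig2w(p,[[64,q.x[3]+5,70],[64,q.x[3]-5,70]]),'wrist',tool), u2(590,118))
print(rows(target(p,q.x[3],q.x[4],0),6))
```

```text
[ 5.64333e+02  3.06670e+01 -1.42500e+00 -4.33400e+00  9.10000e-02
  3.56770e+01  7.31860e+01]
[-3.9 -3.3 -0.8 -1.2 -1.4  1.6  0.8 -1.1  0.8  4.9  1.3  0.6  2.5  0.4
 -0.6  0.8  0.2 -1.1 -0.   1.   0.5 -1.4  0.1 -0.6  0.1 -0.5 -0.3 -0.5
  0.4 -0.1  0.3]
[[403.8289908  176.89983555]
 [402.32827188 186.41090802]] [392.125 179.125]
[ 0.00021 -0.00096  0.01609 -0.02112  0.04128  0.03666]
```

Run:
```python
from h import *
q=np.load('q.npy');p=q[:3];T,o=cur();tool=(o['ee_pos'],o['orientation'])
c,d=barpts(q[3],q[4])
x=np.cross(d,ax)
for h in(-8,8):
  print(h,proj(jig2w(p,[c+h*ax+a*33*d+b*5.5*x for a in(1,-1) for b in(1,-1)]),'wrist',tool).round(1).tolist())
print(proj(jig2w(p,[c,c+8*ax,c-20*ax]),'wrist',tool).round(1).tolist())
im=cv2.imread('pics/c_w.png')[150:260,290:345];cv2.imwrite('pics/e.png',cv2.resize(im,None,fx=5.4,fy=5.4,interpolation=cv2.INTER_CUBIC))
```

```text
-8 [[325.4, 156.3], [309.8, 156.2], [325.0, 243.4], [310.4, 243.3]]
8 [[325.4, 159.8], [308.8, 159.7], [324.9, 252.1], [309.5, 252.0]]
[[317.4, 204.3], [317.2, 207.5], [318.0, 197.1]]
```

View pics/e.png

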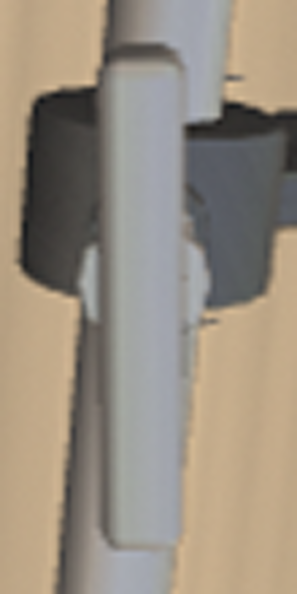

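jog_arm(
  steps=[
    [[0.0002,-0.00105,0.016,0,0.04,0,-1],[0.0002,-0.00105,0.016,0,0.04,0,-1],[0.0002,-0.00105,0.016,0,0.04,0,-1],[0.0002,-0.00105,0.016,0,0.04,0,-0.3],[0.0002,-0.00105,0.016,0,0.04,0,0],[0.0002,-0.00105,0.016,0,0.04,0,0.3],[0,0,0,0,0,0,0.4],[0,0,0,0,0,0,0.5]],
  ],
)

```text
t: 4.28
ee_pos: [536.0, 193.3, 245.8]
orientation: [2.514, 0.304, 0.018]
ft_force: [-0.3, -0.1, 0.7]
width: 57.7
```

Run:
```python
from h import *
q=np.load('q.npy');p=q[:3];T,o=cur();print(o['ft_force'],o['width'],o['t'],rows(target(p,q[3],q[4],0),1))
im=ctrl.get_image('wrist');cv2.imwrite('pics/f.png',im[:,:,::-1])
```

```text
[-0.30316673 -0.11172074  0.74759543] 57.74861101617935 4.2833 [-7.0000e-05  1.1300e-03  1.3000e-04 -1.0078e-01  9.3040e-02  2.5921e-01]
```

View pics/f.png

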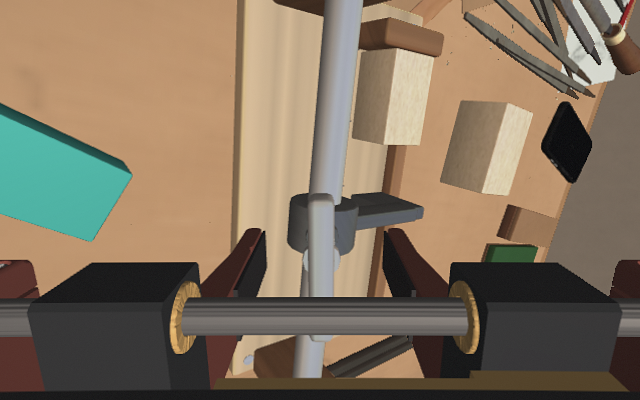

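Run:
```python
from h import *
q=np.load('q.npy');p=q[:3];T,o=cur();tool=(o['ee_pos'],o['orientation'])
c,d=barpts(q[3],q[4]);x=np.cross(d,ax)
print(proj(jig2w(p,[c+8*ax+a*33*d+b*5.5*x for a in(1,-1) for b in(1,-1)]),'wrist',tool).round(1).tolist())
print(T.round(3)); print(target(p,q[3],q[4],0).round(3))
im=cv2.imread('pics/f.png')[180:360,280:365];cv2.imwrite('pics/g.png',cv2.resize(im,None,fx=4,fy=4,interpolation=cv2.INTER_CUBIC))
```

```text
[[343.2, 201.8], [315.7, 201.7], [340.5, 344.1], [315.9, 344.0]]
[[ 9.74000e-01  2.13000e-01  8.30000e-02  5.36301e+02]
 [ 2.22000e-01 -7.94000e-01 -5.66000e-01  1.93887e+02]
 [-5.50000e-02  5.69000e-01 -8.20000e-01  2.46381e+02]
 [ 0.00000e+00  0.00000e+00  0.00000e+00  1.00000e+00]]
[[ 9.74000e-01  2.09000e-01  8.30000e-02  5.36172e+02]
 [ 2.19000e-01 -7.94000e-01 -5.67000e-01  1.92345e+02]
 [-5.20000e-02  5.71000e-01 -8.19000e-01  2.46309e+02]
 [ 0.00000e+00  0.00000e+00  0.00000e+00  1.00000e+00]]
```

View pics/g.png

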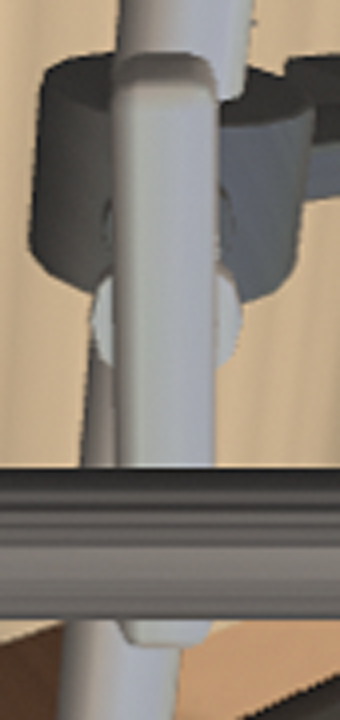

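Run:
```python
from h import *
for z in (150,155,160,165):
  print(z,proj([[a,b,z] for a,b in((33,5.5),(33,-5.5),(-33,5.5),(-33,-5.5))],'wrist',(np.zeros(3),np.zeros(3))).round(1).tolist())
os=[ctrl.get_obs() for _ in range(3)]
print([ (o['t'],o['ee_pos'].round(2),o['orientation'].round(4)) for o in os])
```

```text
150 [[339.8, 204.7], [311.2, 204.7], [338.1, 352.2], [312.5, 352.2]]
155 [[339.3, 201.3], [311.6, 201.2], [337.6, 344.5], [312.9, 344.5]]
160 [[338.8, 198.0], [312.0, 198.0], [337.2, 337.3], [313.2, 337.3]]
165 [[338.3, 195.0], [312.4, 195.0], [336.8, 330.5], [313.5, 330.5]]
[(4.3333, array([536.3 , 193.89, 246.38]), array([2.5145, 0.3047, 0.0199])), (4.3333, array([536.3 , 193.89, 246.38]), array([2.5145, 0.3047, 0.0199])), (4.3333, array([536.3 , 193.89, 246.38]), array([2.5145, 0.3047, 0.0199]))]
```

jog_arm(
  steps=[
    [[0,-0.0018,0.001,0,0,0,0.6],[0,0,0,0,0,0,0.8],[0,0,0,0,0,0,1],[0,0,0,0,0,0,1],[0,0,0,0,0,0,1],[0,0,0,0,0,0,1],[0,0,0,0,0,0,1],[0,0,0,0,0,0,1]],
  ],
)

```text
t: 5.0
ee_pos: [536.1, 194.7, 244.5]
orientation: [2.513, 0.306, 0.02]
ft_force: [1.3, -3.7, 6.3]
width: 16.3
```

jog_arm(
  steps=[
    [[0,0,0,0,0,0,1],[0,0,0,0,0,0,1],[0,0,0,0,0,0,1],[0,0,0,0,0,0,1]],
  ],
)

```text
t: 5.33
ee_pos: [536.1, 194.7, 244.5]
orientation: [2.513, 0.305, 0.02]
ft_force: [-0.2, -2.3, 6.3]
width: 16.6
```

Run:
```python
from h import *
q=np.load('q.npy');p=q[:3];T,o=cur();print(o['ft_force'],o['moment'],o['width'],o['t'],o['qpos'].round(2))
Rj=R.from_euler('z',p[2]).as_matrix();print('jig F',Rj.T@o['ft_force'],'tool F',T[:3,:3].T@o['ft_force'])
im=ctrl.get_image('wrist');cv2.imwrite('pics/i.png',im[:,:,::-1])
```

```text
[-0.20837919 -2.31983617  6.28371874] [-0.70364021 -0.08414207  0.01562106] 16.571425260676918 5.3333 [ 0.45  0.63  1.8  -0.69  1.04  2.24]
jig F [ 2.26481724 -0.5437505   6.28371874] tool F [-1.06305136  5.3800454  -3.8516511 ]
```

View pics/i.png

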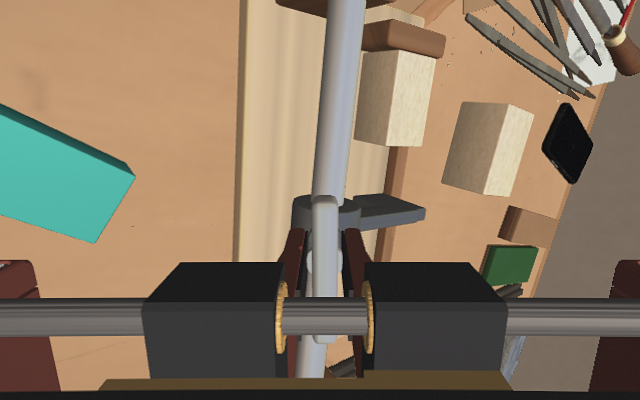

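jog_arm(
  steps=[
    [[0,0,0,0,0,0,0.4],[0,0,0,0,0,0,0.4],[0,0.0,-0.005,0,0,0,0.4],[0,0,-0.005,0,0,0,0.6],[0,0,0,0,0,0,1],[0,0,0,0,0,0,1],[0,0,0,0,0,0,1],[0,0,0,0,0,0,1],[0,0,0,0,0,0,1]],
  ],
)

```text
t: 6.13
ee_pos: [535.2, 200.7, 253.2]
orientation: [2.513, 0.306, 0.021]
ft_force: [-1.1, 0.1, 7.5]
width: 15.5
```

```bash
cat >> h.py <<'E'
def rep():
    q=np.load('q.npy');p=q[:3];T,o=cur()
    Rj=R.from_euler('z',p[2]).as_matrix()
    g=T[:3,3]+163*T[:3,2]; gj=Rj.T@(g-[p[0],p[1],0])
    tx=Rj.T@T[:3,0]; 
    # angle of tool x about ax from jig y
    b=np.cross([0,1,0],ax); th=np.arctan2(-(tx@b),tx[1])
    print('t',o['t'],'w',o['width'].round(1),'jigF',(Rj.T@o['ft_force']).round(1),'toolF',(T[:3,:3].T@o['ft_force']).round(1),'toolM',(T[:3,:3].T@o['moment']).round(2),'th',th.round(3),'gj',gj.round(1),'axdev',np.degrees(np.arccos((Rj.T@-T[:3,2])@ax)).round(2),'q',o['qpos'].round(2))
    return p,T,o,Rj
E
python3 -c "
from h import *;rep()"
```

```text
Traceback (most recent call last):
  File "h.py", line 42, in rep
    print('t',o['t'],'w',o['width'].round(1),'jigF',(Rj.T@o['ft_force']).round(1),'toolF',(T[:3,:3].T@o['ft_force']).round(1),'toolM',(T[:3,:3].T@o['moment']).round(2),'th',th.round(3),'gj',gj.round(1),'axdev',np.degrees(np.arccos((Rj.T@-T[:3,2])@ax)).round(2),'q',o['qpos'].round(2))
                         ^^^^^^^^^^^^^^^^
AttributeError: 'float' object has no attribute 'round'
```

jog_arm(
  steps=[
    [[0,0,0,0,0,0,1],[0,0,0,0,0,0,1],[0,0,0,0,0,0,1],[0,0,0,0,0,0,1]],
  ],
)

```text
t: 6.47
ee_pos: [535.2, 200.7, 253.2]
orientation: [2.513, 0.306, 0.021]
ft_force: [-1.9, 0.3, 8.6]
width: 15.5
```

```bash
sed -i "s/o\['width'\].round(1)/round(o['width'],1)/" h.py
python3 - <<'E'
from h import *
rep()
im=ctrl.get_image('wrist');cv2.imwrite('pics/j.png',cv2.resize(im[180:400,230:420,::-1],None,fx=2.7,fy=2.7,interpolation=cv2.INTER_CUBIC))
E
```

```text
t 6.4667 w 15.5 jigF [-0.6 -1.8  8.6] toolF [-2.2  4.3 -7.4] toolM [-0.61 -0.3   0.04] th 0.096 gj [-79.1  -3.9 119.6] axdev 0.05 q [ 0.46  0.62  1.8  -0.68  1.05  2.23]
```

View pics/j.png

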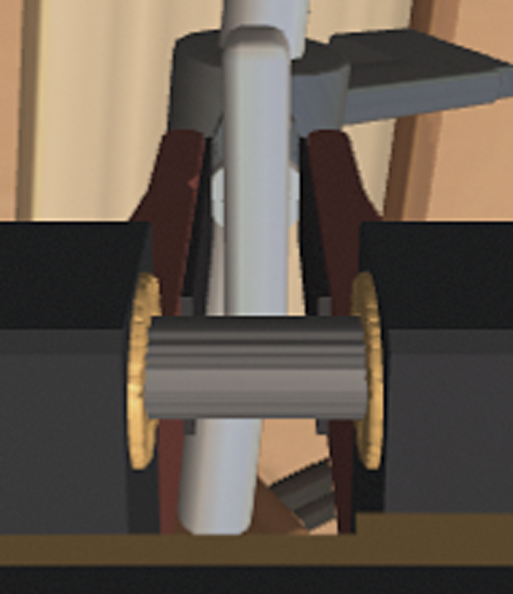

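Run:
```python
from h import *
for z in (155,163,172,182,190): print(z,proj([[10,8,z],[0,8,z],[0,-8,z],[-10,8,z]],'wrist',(np.zeros(3),np.zeros(3))).round(1).tolist())
a=cv2.imread('pics/a_side.png')
im=ctrl.get_image('side');print(ctrl.get_obs()['t'])
cv2.imwrite('pics/k.png',cv2.resize(im[130:230,255:365,::-1],None,fx=7,fy=6,interpolation=cv2.INTER_CUBIC))
im=ctrl.get_image('top')
cv2.imwrite('pics/k2.png',cv2.resize(im[140:275,290:420,::-1],None,fx=4.4,fy=4.4,interpolation=cv2.INTER_CUBIC))
```

```text
155 [[344.7, 254.8], [344.3, 276.8], [306.4, 276.8], [344.0, 298.1]]
163 [[343.6, 247.2], [343.3, 268.3], [307.2, 268.2], [343.0, 288.6]]
172 [[342.6, 239.6], [342.3, 259.6], [308.1, 259.6], [342.0, 279.0]]
182 [[341.6, 232.0], [341.3, 251.0], [309.0, 251.0], [341.0, 269.5]]
190 [[340.8, 226.6], [340.6, 244.8], [309.7, 244.8], [340.3, 262.6]]
6.5667
```

View pics/k.png

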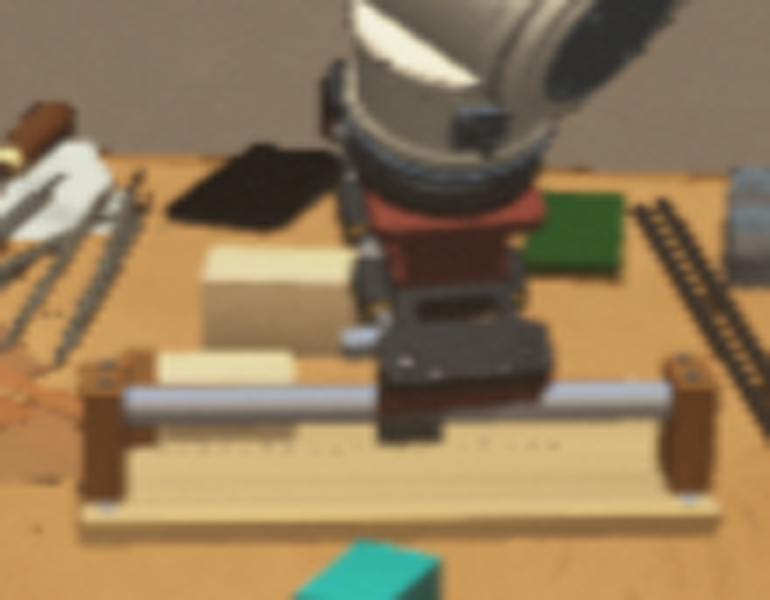

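View pics/k2.png

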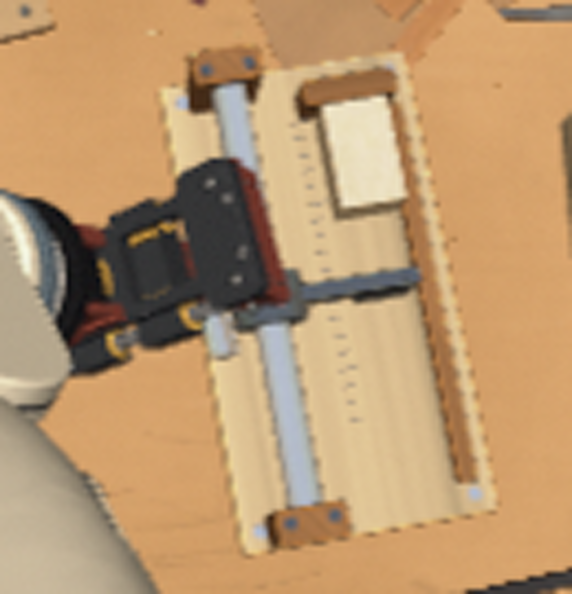

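jog_arm(
  steps=[
    [[0,0,0,0,0,0,0.4],[0,0,0,0,0,0,0.4],[0,-0.0005,-0.003,0,0,0,0.4],[0,0,-0.003,0,0,0,0.6],[0,0,0,0,0,0,1],[0,0,0,0,0,0,1],[0,0,0,0,0,0,1],[0,0,0,0,0,0,1],[0,0,0,0,0,0,1],[0,0,0,0,0,0,1]],
  ],
)

```text
t: 7.45
ee_pos: [534.8, 204.0, 257.6]
orientation: [2.512, 0.305, 0.021]
ft_force: [0.6, -3.4, 7.8]
width: 11.1
```

Run:
```python
from h import *
rep()
im=ctrl.get_image('wrist');cv2.imwrite('pics/l.png',cv2.resize(im[180:400,230:420,::-1],None,fx=2.7,fy=2.7,interpolation=cv2.INTER_CUBIC))
```

```text
t 7.45 w 11.1 jigF [3.4 0.1 7.8] toolF [-0.6  7.3 -4.4] toolM [-0.94 -0.07 -0.  ] th 0.096 gj [-82.2  -3.9 124.1] axdev 0.03 q [ 0.47  0.61  1.79 -0.67  1.06  2.23]
```

View pics/l.png

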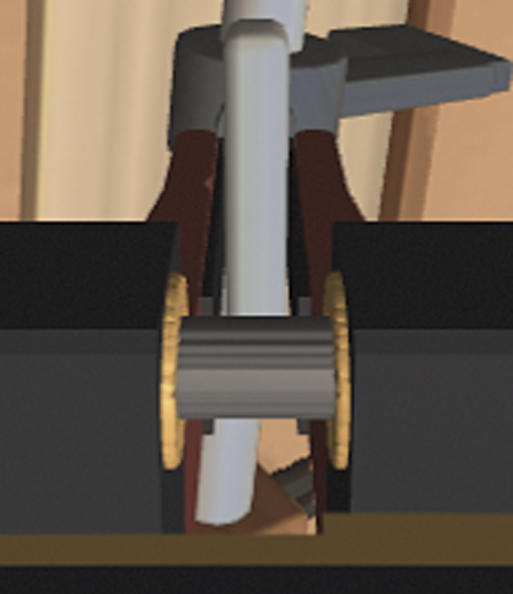

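jog_arm(
  steps=[
    [[0,0.001,0.0003,0,0,0,1],[0,0,0,0,0,-4,1],[0,0,0,0,0,-4,1],[0,0,0,0,0,-4,1],[0,0,0,0,0,0,1]],
  ],
)

```text
t: 7.92
ee_pos: [534.8, 203.7, 257.7]
orientation: [2.469, 0.571, -0.064]
ft_force: [-1.0, 2.5, 6.5]
width: 11.0
```

```bash
python3 -c "
from h import *;rep()"
```

```text
t 7.9167 w 11.0 jigF [-2.6 -0.6  6.5] toolF [-1.   1.3 -6.8] toolM [-0.01 -0.21  0.09] th 0.308 gj [-82.3  -3.9 124. ] axdev 0.11 q [ 0.46  0.61  1.79 -0.67  1.06  2.01]
```

jog_arm(
  steps=[
    [[0,0,0,0,0,-4.6,1],[0,0,0,0,0,-4.6,1],[0,0,0,0,0,-4.6,1],[0,0,0,0,0,-4.6,1],[0,0,0,0,0,0,1]],
  ],
)

```text
t: 8.33
ee_pos: [534.7, 203.9, 257.6]
orientation: [2.355, 0.963, -0.191]
ft_force: [-1.4, 3.2, 5.9]
width: 11.0
```

Run:
```python
from h import *
rep()
im=ctrl.get_image('wrist');cv2.imwrite('pics/m.png',im[:,:,::-1])
```

```text
t 8.3333 w 11.0 jigF [-3.4 -0.9  5.9] toolF [-1.1 -0.1 -6.7] toolM [ 0.25 -0.17 -0.03] th 0.63 gj [-82.4  -4.  123.9] axdev 0.13 q [ 0.46  0.61  1.79 -0.67  1.06  1.69]
```

View pics/m.png

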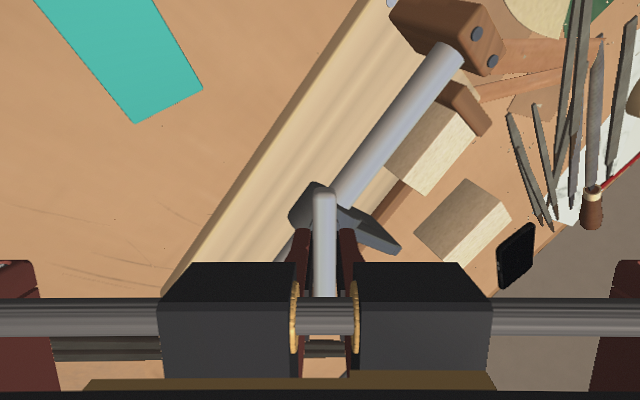

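jog_arm(
  steps=[
    [[0,0,0,0,0,-4.3,1],[0,0,0,0,0,-4.3,1],[0,0,0,0,0,-4.3,1],[0,0,0,0,0,-4.3,1],[0,0,0,0,0,-4.3,1],[0,0,0,0,0,-4.3,1],[0,0,0,0,0,-4.3,1],[0,0,0,0,0,0,1],[0,0,0,0,0,0,1]],
  ],
)

```text
t: 9.13
ee_pos: [534.7, 204.0, 257.5]
orientation: [2.057, 1.559, -0.389]
ft_force: [-2.4, 4.6, 5.6]
width: 10.7
```

Run:
```python
from h import *
p,T,o,Rj=rep()
print('jig y in tool',(T[:3,:3].T@Rj@[0,1,0]).round(4))
im=ctrl.get_image('wrist');cv2.imwrite('pics/n.png',im[:,:,::-1])
```

```text
t 9.1333 w 10.7 jigF [-4.9 -1.7  5.6] toolF [ 0.1 -1.9 -7.4] toolM [ 0.28  0.12 -0.17] th 1.151 gj [-82.6  -4.  123.8] axdev 0.15 q [ 0.46  0.61  1.79 -0.67  1.06  1.17]
jig y in tool [4.08e-01 9.13e-01 8.00e-04]
```

View pics/n.png

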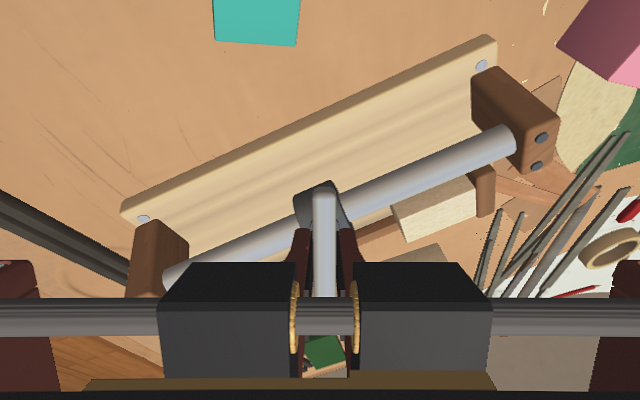

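jog_arm(
  steps=[
    [[0.0004,0.0009,0,0,0,0,1],[0.0008,0.0018,0,0,0,0,1],[0.0008,0.0018,0,0,0,0,1]],
  ],
)

```text
t: 9.43
ee_pos: [539.5, 204.7, 257.5]
orientation: [2.057, 1.558, -0.389]
ft_force: [-2.3, 4.2, 5.4]
width: 10.8
```

```bash
python3 -c "
from h import *;rep()"
```

```text
t 9.4333 w 10.8 jigF [-4.5 -1.7  5.4] toolF [-0.1 -1.8 -7. ] toolM [ 0.35  0.09 -0.17] th 1.15 gj [-82.6   0.9 123.8] axdev 0.14 q [ 0.46  0.62  1.78 -0.67  1.07  1.17]
```

jog_arm(
  steps=[
    [[0.00106,0.00237,0,0,0,0,1],[0.00106,0.00237,0,0,0,0,1],[0.00106,0.00237,0,0,0,0,1],[0.00106,0.00237,0,0,0,0,1],[0.00106,0.00237,0,0,0,0,1],[0.00106,0.00237,0,0,0,0,1],[0.00106,0.00237,0,0,0,0,1],[0.00106,0.00237,0,0,0,0,1],[0.00106,0.00237,0,0,0,0,1],[0.00106,0.00237,0,0,0,0,1],[0,0,0,0,0,0,1]],
  ],
)

```text
t: 10.35
ee_pos: [565.7, 208.6, 257.5]
orientation: [2.057, 1.558, -0.388]
ft_force: [-0.0, 3.8, 4.5]
width: 10.8
```

Run:
```python
from h import *
rep()
im=ctrl.get_image('wrist');cv2.imwrite('pics/o.png',im[:,:,::-1])
im=ctrl.get_image('top');cv2.imwrite('pics/o2.png',cv2.resize(im[140:275,290:420,::-1],None,fx=4.4,fy=4.4,interpolation=cv2.INTER_CUBIC))
```

```text
t 10.35 w 10.8 jigF [-3.7  0.5  4.5] toolF [ 0.6  0.3 -5.8] toolM [ 0.01  0.18 -0.16] th 1.15 gj [-82.6  27.4 123.8] axdev 0.16 q [ 0.45  0.64  1.72 -0.67  1.08  1.14]
```

View pics/o2.png

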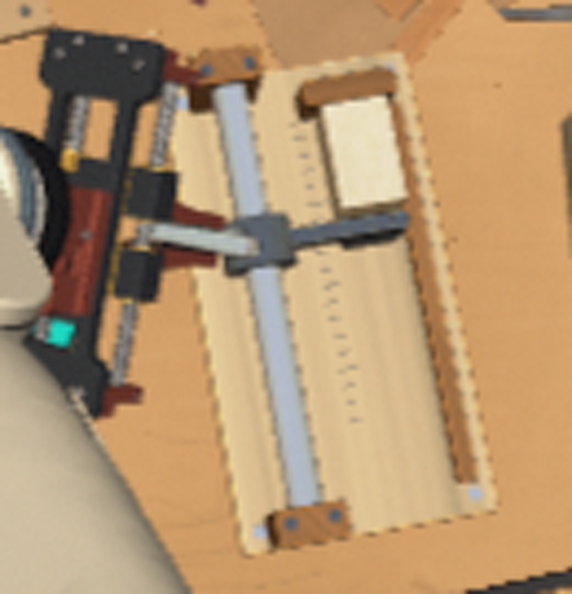

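View pics/o.png

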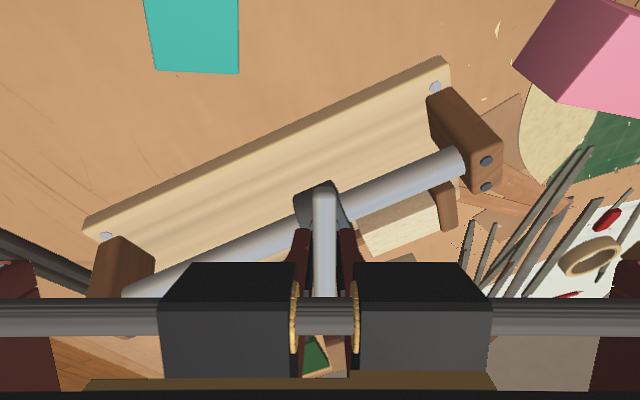

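jog_arm(
  steps=[
    [[0.00041,0.00091,0,0,0,0,1],[0.00041,0.00091,0,0,0,0,1],[0.00041,0.00091,0,0,0,0,1],[0.00041,0.00091,0,0,0,0,1],[0.00041,0.00091,0,0,0,0,1],[0.00041,0.00091,0,0,0,0,1]],
  ],
)

```text
t: 10.95
ee_pos: [571.1, 209.4, 257.5]
orientation: [2.057, 1.559, -0.39]
ft_force: [-2.2, 4.5, 6.8]
width: 10.4
```

```bash
python3 -c "
from h import *;rep()"
```

```text
t 10.95 w 10.4 jigF [-4.8 -1.5  6.8] toolF [-0.6 -1.4 -8.3] toolM [ 0.35  0.17 -0.17] th 1.151 gj [-82.6  32.8 123.8] axdev 0.13 q [ 0.45  0.65  1.71 -0.66  1.09  1.13]
```

jog_arm(
  steps=[
    [[0.0002,0.00046,0,0,0,0,1],[0.0002,0.00046,0,0,0,0,1],[0.0002,0.00046,0,0,0,0,1],[0.0002,0.00046,0,0,0,0,1],[0.0002,0.00046,0,0,0,0,1]],
  ],
)

```text
t: 11.37
ee_pos: [573.6, 209.8, 257.5]
orientation: [2.057, 1.559, -0.389]
ft_force: [-1.9, 4.7, 7.2]
width: 10.1
```

Run:
```python
from h import *
rep()
im=ctrl.get_image('wrist');cv2.imwrite('pics/p.png',cv2.resize(im[140:290,280:480,::-1],None,fx=4,fy=4,interpolation=cv2.INTER_CUBIC))
im=ctrl.get_image('top');cv2.imwrite('pics/p2.png',cv2.resize(im[155:205,340:400,::-1],None,fx=10,fy=10,interpolation=cv2.INTER_CUBIC))
```

```text
t 11.3667 w 10.1 jigF [-4.9 -1.2  7.2] toolF [-0.6 -1.  -8.7] toolM [ 0.36  0.13 -0.15] th 1.151 gj [-82.7  35.3 123.8] axdev 0.14 q [ 0.45  0.65  1.71 -0.66  1.09  1.13]
```

View pics/p2.png

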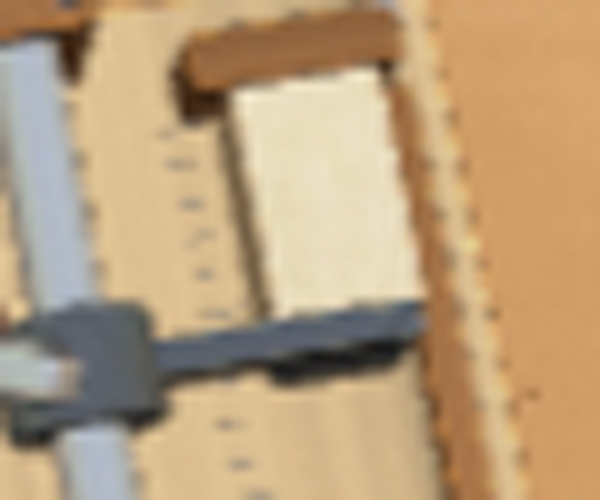

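View pics/p.png

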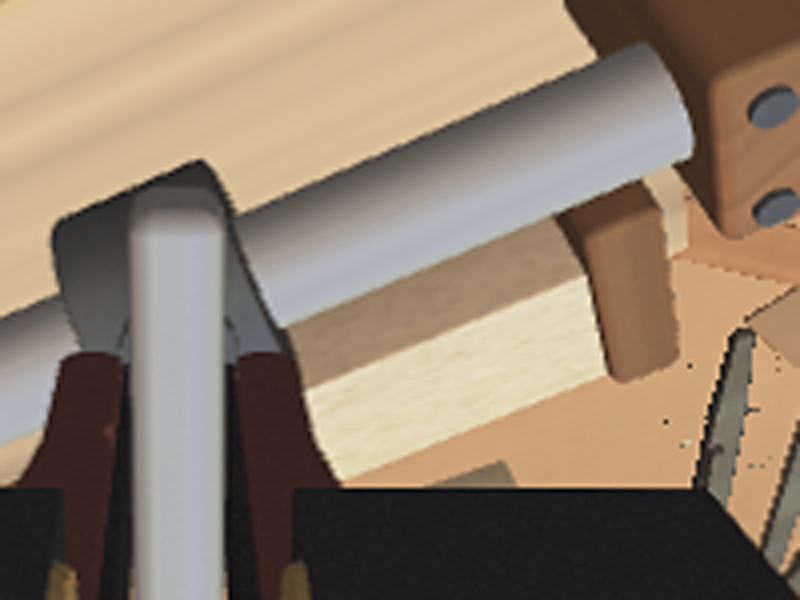

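jog_arm(
  steps=[
    [[0.00016,0.00037,0,0,0,0,1],[0.00016,0.00037,0,0,0,0,1],[0.00016,0.00037,0,0,0,0,1]],
  ],
)

```text
t: 11.72
ee_pos: [574.8, 209.9, 257.5]
orientation: [2.057, 1.559, -0.389]
ft_force: [-2.9, 4.8, 6.1]
width: 10.9
```

jog_arm(
  steps=[
    [[0.00016,0.00037,0,0,0,0,1],[0.00016,0.00037,0,0,0,0,1]],
  ],
)

```text
t: 11.88
ee_pos: [575.5, 210.0, 257.5]
orientation: [2.057, 1.559, -0.39]
ft_force: [-2.1, 5.1, 6.0]
width: 10.9
```

```bash
python3 -c "
from h import *;rep()"
```

```text
t 11.8833 w 10.9 jigF [-5.3 -1.3  6. ] toolF [ 0.3 -1.6 -8. ] toolM [ 0.36  0.2  -0.1 ] th 1.151 gj [-82.6  37.3 123.7] axdev 0.14 q [ 0.44  0.65  1.7  -0.66  1.09  1.12]
```

jog_arm(
  steps=[
    [[0.00012,0.00027,0,0,0,0,1],[0.00012,0.00027,0,0,0,0,1]],
  ],
)

```text
t: 12.05
ee_pos: [576.0, 210.1, 257.5]
orientation: [2.057, 1.559, -0.39]
ft_force: [-3.7, 4.4, 7.5]
width: 10.7
```

jog_arm(
  steps=[
    [[0.00012,0.00027,0,0,0,0,1],[0.00012,0.00027,0,0,0,0,1]],
  ],
)

```text
t: 12.22
ee_pos: [576.5, 210.2, 257.5]
orientation: [2.057, 1.559, -0.39]
ft_force: [-4.1, 5.7, 9.0]
width: 10.9
```

Run:
```python
from h import *
rep()
im=ctrl.get_image('wrist');cv2.imwrite('pics/r.png',cv2.resize(im[140:290,280:480,::-1],None,fx=4,fy=4,interpolation=cv2.INTER_CUBIC))
im=ctrl.get_image('top');cv2.imwrite('pics/r2.png',cv2.resize(im[155:205,340:400,::-1],None,fx=10,fy=10,interpolation=cv2.INTER_CUBIC))
```

```text
t 12.2167 w 10.9 jigF [-6.3 -3.3  9. ] toolF [ -1.3  -3.  -11. ] toolM [ 0.71  0.03 -0.12] th 1.151 gj [-82.7  38.2 123.8] axdev 0.13 q [ 0.44  0.65  1.7  -0.66  1.09  1.12]
```

View pics/r2.png

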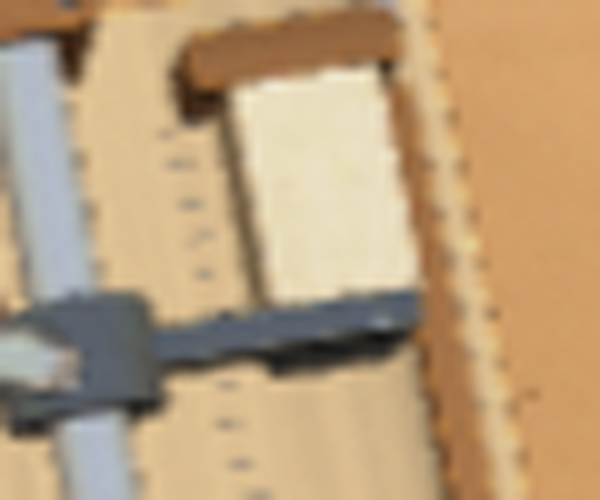

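jog_arm(
  steps=[
    [[8e-05,0.00018,0,0,0,0,1]],
  ],
)

```text
t: 12.4
ee_pos: [576.6, 210.2, 257.5]
orientation: [2.057, 1.559, -0.391]
ft_force: [-4.8, 4.8, 8.2]
width: 10.6
```

```bash
python3 -c "
from h import *;rep()"
```

```text
t 12.4 w 10.6 jigF [-5.5 -4.1  8.2] toolF [-1.8 -3.6 -9.8] toolM [ 0.67  0.04 -0.12] th 1.151 gj [-82.6  38.2 123.8] axdev 0.13 q [ 0.44  0.66  1.7  -0.66  1.09  1.12]
```

jog_arm(
  steps=[
    [[0,0,0,0,0,4,1],[0,0,0,0,0,4,1],[0,0,0,0,0,4,1],[0,0,0,0,0,4,1],[0,0,0,0,0,4,1],[0,0,0,0,0,0,1]],
  ],
)

```text
t: 12.9
ee_pos: [576.8, 210.1, 257.6]
orientation: [2.274, 1.161, -0.257]
ft_force: [-3.1, 4.5, 7.4]
width: 10.4
```

```bash
python3 -c "
from h import *;rep()"
```

```text
t 12.9 w 10.4 jigF [-4.9 -2.4  7.4] toolF [-1.8 -1.5 -8.8] toolM [ 0.39 -0.15 -0.  ] th 0.798 gj [-82.5  38.5 123.8] axdev 0.12 q [ 0.44  0.66  1.7  -0.66  1.09  1.48]
```

jog_arm(
  steps=[
    [[0.00014,0.00014,0,0,0,0,1],[0,0,0,0,0,0,1]],
  ],
)

```text
t: 13.07
ee_pos: [576.9, 210.1, 257.6]
orientation: [2.272, 1.164, -0.258]
ft_force: [-4.0, 4.8, 8.1]
width: 11.0
```

```bash
python3 -c "
from h import *;rep()"
```

```text
t 13.0667 w 11.0 jigF [-5.3 -3.3  8.1] toolF [-2.5 -2.2 -9.7] toolM [ 0.47 -0.26  0.18] th 0.801 gj [-82.5  38.5 123.8] axdev 0.12 q [ 0.44  0.66  1.7  -0.66  1.09  1.47]
```

Force rises again on a 0.2 mm nudge, so the plate is on the block. Now I'll tighten.

jog_arm(
  steps=[
    [[0,0,0,0,0,4,1],[0,0,0,0,0,4,1],[0,0,0,0,0,4,1],[0,0,0,0,0,4,1],[0,0,0,0,0,4,1],[0,0,0,0,0,4,1],[0,0,0,0,0,4,1],[0,0,0,0,0,4,1],[0,0,0,0,0,4,1],[0,0,0,0,0,4,1],[0,0,0,0,0,3,1],[0,0,0,0,0,0,1]],
  ],
)

```text
t: 14.07
ee_pos: [577.1, 209.9, 257.8]
orientation: [2.52, 0.246, 0.039]
ft_force: [-3.2, 2.6, 9.0]
width: 10.8
```

Run:
```python
from h import *
rep()
im=ctrl.get_image('wrist');cv2.imwrite('pics/s.png',im[:,:,::-1])
```

```text
t 14.0667 w 10.8 jigF [-3.  -2.8  9. ] toolF [-2.9  2.6 -9.1] toolM [-0.12 -0.38 -0.09] th 0.048 gj [-82.1  38.7 124.1] axdev 0.06 q [ 0.44  0.66  1.7  -0.66  1.09  2.22]
```

View pics/s.png

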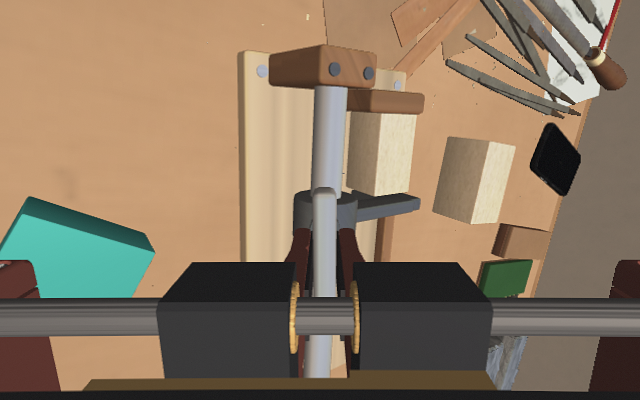

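jog_arm(
  steps=[
    [[0,0,0,0,0,2,1],[0,0,0,0,0,1.5,1],[0,0,0,0,0,0,1]],
  ],
)

```text
t: 14.37
ee_pos: [577.1, 209.9, 257.8]
orientation: [2.527, 0.171, 0.063]
ft_force: [-2.0, 2.6, 9.4]
width: 10.6
```

```bash
python3 -c "
from h import *;rep()"
```

```text
t 14.3667 w 10.6 jigF [-2.8 -1.6  9.4] toolF [-1.6  3.1 -9.4] toolM [-0.19 -0.39 -0.33] th -0.011 gj [-82.1  38.7 124.2] axdev 0.05 q [ 0.44  0.66  1.7  -0.66  1.09  2.28]
```

jog_arm(
  steps=[
    [[0,0,-0.001,0,0,0,0.5],[0,0,-0.001,0,0,0,0.3],[0,0,-0.001,0,0,0,0.2],[0,0,-0.003,0,0,0,0],[0,0,-0.01,0,0,0,-0.2],[0,0,-0.02,0,0,0,-0.4],[0,0,-0.03,0,0,0,-0.6],[0,0,-0.03,0,0,0,-1],[0,0,-0.01,0,0,0,-1],[0,0,0,0,0,0,-1]],
  ],
)

```text
t: 15.2
ee_pos: [568.7, 271.5, 346.6]
orientation: [2.53, 0.174, 0.068]
ft_force: [-0.1, -0.1, -0.6]
width: 73.8
```

Run:
```python
from h import *
p,T,o,Rj=rep()
im=ctrl.get_image('wrist');cv2.imwrite('pics/u.png',im[:,:,::-1])
```

```text
t 15.2 w 73.8 jigF [ 0.1 -0.1 -0.6] toolF [-0.1 -0.3  0.6] toolM [ 0.27  0.   -0.01] th -0.01 gj [-144.6   40.2  212.8] axdev 0.36 q [ 0.53  0.56  1.61 -0.59  1.28  2.23]
```

View pics/u.png

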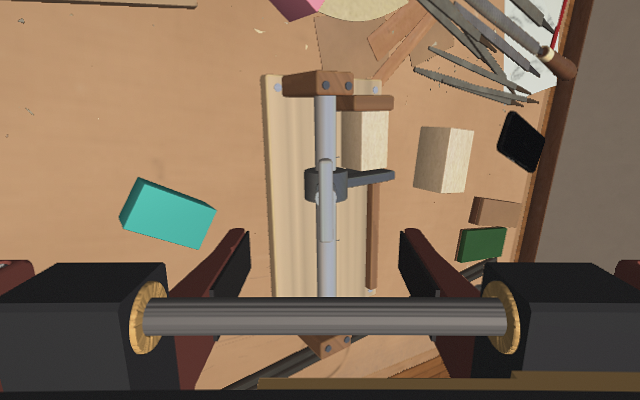

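Run:
```python
from h import *
im=cv2.imread('pics/u.png')[90:210,290:410];cv2.imwrite('pics/v.png',cv2.resize(im,None,fx=5,fy=5,interpolation=cv2.INTER_CUBIC))
im=ctrl.get_image('top');cv2.imwrite('pics/v2.png',cv2.resize(im[150:205,335:405,::-1],None,fx=9,fy=9,interpolation=cv2.INTER_CUBIC))
```

```text
(no output)
```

View pics/v.png

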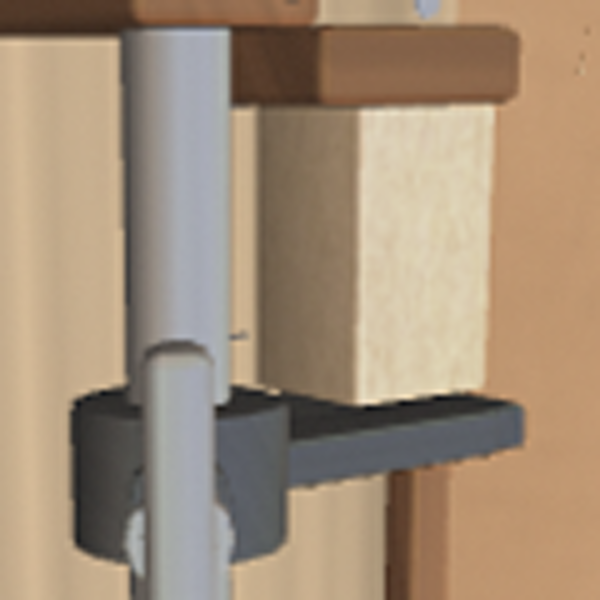

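View pics/v2.png

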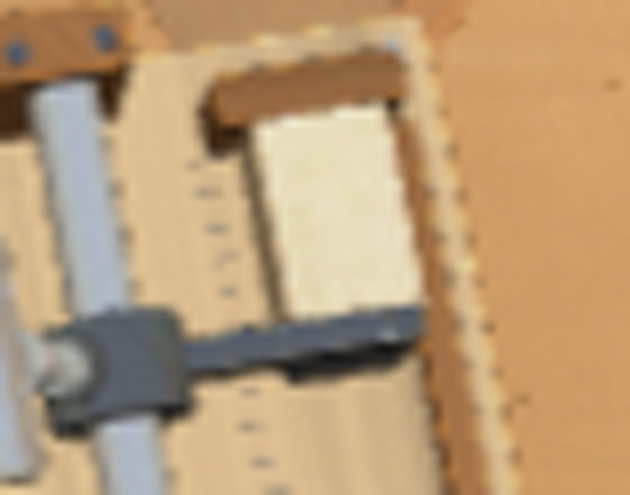

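Run:
```python
from workcell import ctrl
print(ctrl.close_job(), ctrl.get_obs()['t'])
```

```text
the job is handed in; nothing more can be done
the job is handed in; nothing more can be done
```

I set the length stop to the sample block and handed the job in at about 15 s on the robot clock.

- **Loosening:** I gripped the T-bar and turned the screw from about 0.1 to 1.15 rad. The collar then slid with about 1.5 N.
- **Setting the stop:** I slid the collar slowly towards the block until the force along the rod rose from about 1.3 N to 3–4 N. By my fit the stop face was then about 43 mm along the jig, which is where a 62 mm block lying against the fence should end. A 0.2 mm nudge at about 0.8 rad raised the force again.
- **Tightening:** I turned the screw back to about 0 rad and felt resistance of about 0.33 N m there. Then I opened the gripper and backed off.

**Final pictures:** the bar lies in line with the rod. I can see no gap between plate and block or between block and fence, and the robot is clear of the jig. The tape roll and pliers were not touched.

**What went wrong on the way:**
- The first two grips closed at 15–17 mm instead of 11 mm, apparently on the flange under the bar. I backed out along the screw axis until the reading was 11 mm.
- Early on, the lateral position from my pose fit disagreed with the wrist picture by 2–3 mm. I corrected by the picture.

**What I could not check:** any gap below about 1 mm is too small to see in these pictures, so the touch rests mainly on the force readings.

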